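Find the rotor's heavy side by hand and hold it down

TASK

The steel rotor on the hand-cranked balancing stand has a lead slug hidden somewhere inside it. Take the crank's black handle and turn the rotor by it through at least one whole turn, feeling for the heavy side, then bring the heavy side to the very bottom and finish with the handle still gripped, holding the rotor still there for the fitter to mark. Leave the other things on the deck where they are.

Things in the scene. Friction and masses are not known exactly. Their poses are not given: they have to be found in the camera images.
- stand: grey fixed balancing stand. Origin: underside of its base, below the drum's front face; x along the spindle from crank to drum (roughly away from the robot), y left, z up. Base plate 12 mm thick, x = -47 to +103, y = +-60 mm. Two bearing pillars 50 mm wide, 135 mm high, at x = -32 to -10 and +65 to +87 mm. The spindle lies 110 mm above the origin.
- spindle (a point): fixed point on the spindle's axis in front of the crank, the centre of the circle (30 mm radius, upright, across the stand's x) on which handle_grip travels: at (-84, 0, 110) mm in the stand's frame; axes as the stand's.
- drum (a point): centre of the rotor, a closed steel drum 100 mm in diameter and 54 mm long, on the spindle 112 mm behind the point spindle. A lead slug (0.34 to 0.48 kg, its centre 30 mm off the axis) is hidden inside. Nothing outside tells where; its angle to the crank is another every time, but never shifts during the job. Drum and crank themselves are balanced. Axes turn with the crank.
- handle_grip (a point): middle of the black crank handle, a round level bar 14 mm in diameter, 60 mm long, parallel to the spindle, x = -54 to -114 mm of the stand, 18 mm collar at its free end. It spins freely on its pin: gripped from above, fingers closing across it, it can be carried round the whole circle without turning the hand. Crank arm behind it at x = -44 to -56 mm. Its own axes mean nothing.
- rotor (a joint): angle q of crank and drum, rad: 0 with the handle straight up; handle = spindle + 30 mm * (0, -sin q, cos q) in the stand's axes; stops at +-12.5. Stiff bearings (0.17 N m, some 6 N at the handle, alike at any angle and both ways) hold it wherever it is left. The slug adds up to 0.10 to 0.14 N m, 3 to 5 N at the handle: it resists while it rises, helps while it sinks.
- cutters: bystander, to be left alone: side cutters, 51x144x12 mm, lying; origin at the centre of its underside
- red_screwdriver: bystander, to be left alone: screwdriver, 28x192x28 mm, lying; origin at the centre of its underside
- long_bolt: bystander, to be left alone: hex bolt, 19x67x17 mm, lying; origin at the centre of its underside
- spanner: bystander, to be left alone: combination spanner, 27x157x9 mm, lying; origin at the centre of its underside
- foot: bystander, to be left alone: levelling foot, a 70 mm disc with an upright stem, 67 mm high; origin at the centre of its underside
- beam: bystander, to be left alone: spare load cell, a bare metal bar 33x130x33 mm, lying; origin at the centre of its underside

How it is judged:
On the way, in this order (a step that is already met when the one before it is completed fails the run):
1. the handle, gripped by the fingers, has been carried round to the far side of the spindle from where it started (more than 54 mm away; its circle is 60 mm across) (distance of handle_grip from where it was at the start of the episode above 0.054 m and contact force between handle and the fingers above 1 N), for 0.02 s.
2. the handle, still gripped, has gone on round and come back to within 20 mm of where it started (distance of handle_grip from where it was at the start of the episode below 0.02 m and contact force between handle and the fingers above 1 N), for 0.02 s.
At the end, for the whole second after the job is handed in: the hidden slug is straight below the spindle to within 0.26 rad (15 degrees), the rotor is still (under 0.1 rad/s) and the fingers grip the crank's handle with more than 2 N, through the last second (angle between slug_lead's own z axis and vertical below 0.26 rad and contact force between handle and the fingers above 2 N and velocity of joint rotor between -0.1 and 0.1 rad/s); the arm keeps its last pose, push and grip.
It fails at once if a bystander was moved by more than 20 mm (distance of any of cutters, red_screwdriver, long_bolt, spanner, foot, beam from where it was at the start of the episode above 0.02 m).
It also fails if it takes over 59 s, if anything falls off the work surface, if the arm or the gripper's body presses on something with over 40 N, if the wrist force passes 120 N, or if a joint passes its speed limit or range.

ROBOT

A 6-joint arm with a two-finger parallel gripper is mounted at the origin on a cart in front of the work surface, level with it; the furniture and walls round the work are solid. World frame = base frame: x ahead of the robot, y to its left, z up, the work surface at z = 0. Lengths are in m, angles in rad, forces in N, time in s.
With the tool pointing down it reaches from about 0.375 to 0.975 m from the base axis. Payload 3.8 kg.
Tool frame: the origin (TCP) lies on the centre line of the jaws, within the pads' length; the fingertips stand 14 mm ahead of it and the grasp point (between the pads) lies 5 mm behind it; z points along the fingers, y is the line along which they close (so a half turn about z gives the same grasp; the last joint's range is limited). The gripper opens to 85 mm and grips with 20 to 120 N. Pads are 22 mm wide; open, the fingers measure 114 mm over their backs; the gripper's body (76 mm by 85 mm) begins 54 mm behind the grasp point. The pads swing forward as they close: fully open they stand 13 mm farther back than shut.
Start: joints at [-1.296, 0.264, 1.604, -0, 1.274, -0.037], TCP at [0.207, -0.642, 0.245] pointing down, gripper open.
Joint ranges: [-2.63, 2.63], [-0.94, 2.18], [0.31, 2.57], [-1.31, 4.45], [0, 2.66], [-2.55, 2.55]. Speed limits (rad/s): [2.57, 2.57, 3.14, 3.14, 3.14, 3.14].

INTERFACE

Orientations are given as a rotation vector (axis times angle).
In Python, from workcell import bot, eyes, spot_in gives the robot as it stands.
- The arm moves only by the tool carry_out, never from a script. Its argument "series" is text: rows parted by semicolons, each of 4 numbers parted by spaces: the shift along the world's x, y, z in m, then the turn about the world's z in degrees. In form: tx ty tz roll; .... A call has 1 to 20 rows; each row shifts and turns the commanded pose from where the row before left it; what a row does not reach is not made up. A row lasts 1/8 s, in which the tool goes at most 62.5 mm and 10.7 degrees, less where a joint would pass 70% of its speed; a pose out of reach is approached as far as the arm can. A call is refused whole if a number of a shift passes 0.0625 or a number of a turn 10.7, either way. A call with a gripper value outside its range is refused whole. "jaw" is the gripper command: -1 is shut, 1 is fully open, values between are in proportion, set as the call begins (left out, the last holds). The fingers move at their own pace and stop on an object; "grip_force" is the grip in N (left out, the last holds). Time passes only in rows, so rows that do not move let the fingers close. It gives the time, the measured TCP pose, the force, the opening and the grip force at its end, in the units of the state.
- bot.read_state(): the state, without advancing time (a new reading comes with each control period).
- eyes.read_camera(name): name is "scene" or "top" or "wrist"; returns (picture, depth): 384x512x3 uint8, blue, green, red; 384x512 float32, m along the optical axis (not along the pixel's ray), 0 where there is no reading.
- eyes.get_calibration(name): a dict with "K" (3x3 intrinsics, pixels), "position" and "rotation" of the camera in the world; the wrist camera has in their place "T_tool_cam" (4x4, takes a point from camera to tool coordinates, whose origin is the TCP and whose axes are the flange's). Camera axes: x right, y down, z forward; pixel columns grow to the right and rows downward; lengths in m; the calibration is good to about 2 mm. A picture is of the moment at which its call begins: read the wrist's pose just before it. get_calibration takes no time and is no camera call.
- bot.finish_job(): hands the job in; it is judged then, once.
Trained networks look in the newest picture that a camera, given by its name, has taken for a name from the list of things; names that differ only in an ending like _2 or _b are one class to them, and where a whole thing is asked for, a point or a joint stands for the part that bears it (a point fixed in the world has none). Each returns a list of dicts, best first, with "score" (0 to 1); they miss things now and then, are a little off and sometimes report something else, mostly with a low value. They report only what shows in the picture. A call takes as long as a camera call.
- spot_in(camera, target): "rect" ([centre column, centre row, width, height] in pixels, round what is visible of it).
The state is a dict: "time": time; "q": joint angles; "joint_vel": joint speeds; "joint_torque": joint torques, N m; "tool_pos": TCP position; "tcp_rot": TCP orientation; "wrist_force": force on the tool from outside, world axes, zero at the start; "torque": the same for the moment, N m; "width": opening from 0.0 (shut) to 1.0 (fully open); "grip_force": force on a finger pad.
Only numpy, scipy, OpenCV 4.12 (cv2) and the standard library are available. Lean on these libraries where they do the work, as an engineer would, in place of code of your own. Each camera call takes 0.05 s, during which the arm holds its last target. There are 200 camera calls.

## Working session

There is one attempt and no reset: what is moved stays moved. The work goes in short steps, Python scripts to look and compute and a tool call to move; the robot and the scene stay as the last step left them, time stands still between calls to the robot, and variables do not carry over. Pictures are saved under pics/ and viewed, at most 10 in all, crops included, and the job is handed in when it is done.

Besides the shell and the picture viewer there is one more tool, called after "Emit:" as name(argument=value, ...) on one line, values as JSON. carry_out: Moves the arm, as the interface text tells. Its arguments: {"type":"object","properties":{"series":{"type":"string"},"jaw":{"type":"number"},"grip_force":{"type":"number"}},"required":["series"]}

```bash
mkdir -p pics
cat > h.py <<'E'
import numpy as np, cv2
from workcell import bot, eyes, spot_in
def cloud(n):
    p,d=eyes.read_camera(n); c=eyes.get_calibration(n); K=np.array(c["K"])
    v,u=np.mgrid[:384,:512]
    P=np.stack([(u-K[0,2])/K[0,0]*d,(v-K[1,2])/K[1,1]*d,d],-1)
    if "position" in c:
        R=np.array(c["rotation"]); 
        P=P@R.T+np.array(c["position"])
    P[d==0]=np.nan
    return p,d,P
E
python3 - <<'E'
from h import *
s=bot.read_state(); print({k:np.round(v,3) for k,v in s.items()})
ims=[]
for n in("scene","top"):
    p,d,P=cloud(n); np.savez(f"{n}.npz",p=p,P=P); ims.append(p)
    for t in("stand","handle_grip","drum"):
        for r in spot_in(n,t)[:2]:
            u,v=[int(x) for x in r["rect"][:2]]
            print(n,t,np.round(r["rect"]),round(r["score"],2),np.round(P[min(v,383),min(u,511)],3))
cv2.imwrite("pics/a.png",cv2.resize(np.vstack(ims),(448*1,600)) if 0 else ims[0]); cv2.imwrite("pics/b.png",ims[1])
E
```

```text
{'time': np.float64(0.0), 'q': array([-1.296,  0.265,  1.605, -0.   ,  1.274, -0.037]), 'joint_vel': array([ 0.   , -0.   , -0.001, -0.001, -0.   ,  0.   ]), 'joint_torque': array([-2.0000e-03, -5.1512e+01, -3.6731e+01, -0.0000e+00,  1.3000e-02,
       -0.0000e+00]), 'tool_pos': array([ 0.207, -0.642,  0.244]), 'tcp_rot': array([-3.101, -0.487,  0.   ]), 'wrist_force': array([-0.442,  0.357, -0.014]), 'torque': array([ 0.05 , -0.012,  0.031]), 'grip_force': np.float64(0.0), 'width': np.float64(1.002)}Traceback (most recent call last):
  File "<stdin>", line 5, in <module>
  File "h.py", line 9, in cloud
    P=P@R.T+np.array(c["position"])
      ~~~~~^~~~~~~~~~~~~~~~~~~~~~~~
ValueError: operands could not be broadcast together with shapes (384,512) (3,)
```

The calibration's rotation is apparently a rotation vector.

```bash
sed -i 's/R=np.array(c\["rotation"\]);/R=cv2.Rodrigues(np.array(c["rotation"],float))[0]/' h.py
python3 - <<'E'
from h import *
for n in("scene","top"):
    p,d,P=cloud(n); np.savez(f"{n}.npz",p=p,P=P); cv2.imwrite(f"pics/{n}.png",p)
    print(n,eyes.get_calibration(n))
    for t in("stand","handle_grip","drum"):
        for r in spot_in(n,t)[:2]:
            u,v=[int(x) for x in r["rect"][:2]]
            print(n,t,np.round(r["rect"]),round(r["score"],2),np.round(P[min(v,383),min(u,511)],3))
E
```

```text
scene {'K': array([[359.41149669,   0.        , 253.32220345],
       [  0.        , 359.41149669, 190.80302939],
       [  0.        ,   0.        ,   1.        ]]), 'position': array([0.12025061, 0.7552622 , 0.5855225 ]), 'rotation': array([-0.72726486,  2.44360308, -1.29846183])}
scene stand [289. 173.  82.  70.] 0.93 [ 0.558 -0.097  0.015]
scene drum [298. 158.  76.  39.] 0.57 [ 0.489 -0.004  0.131]
top {'K': array([[488.2815641 ,   0.        , 249.10712959],
       [  0.        , 488.2815641 , 201.35599624],
       [  0.        ,   0.        ,   1.        ]]), 'position': array([0.4048444 , 0.16243356, 1.17307076]), 'rotation': array([-2.15103337,  2.19113432, -0.10490903])}
top stand [324. 202.  58.  96.] 0.92 [0.503 0.001 0.126]
top handle_grip [345. 228.  10.  29.] 0.61 [ 0.445 -0.039  0.143]
top drum [330. 206.  45.  78.] 0.86 [ 0.495 -0.008  0.136]
```

View pics/scene.png

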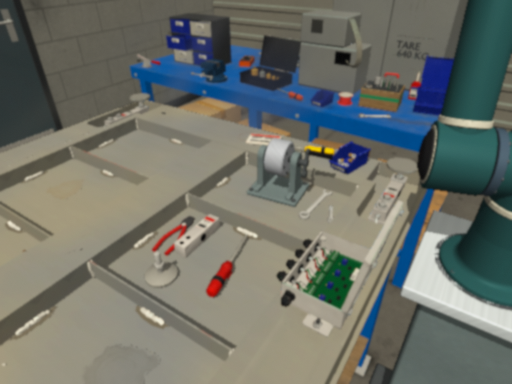

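View pics/top.png

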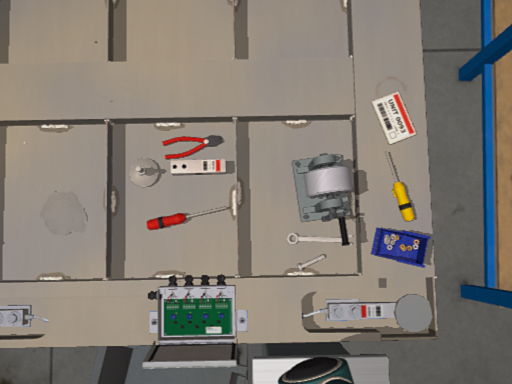

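```bash
cat > fit.py <<'E'
from h import *
from scipy.optimize import least_squares
pts=[]
for n in("scene","top"):
    P=np.load(n+".npz")["P"].reshape(-1,3)
    m=(abs(P[:,0]-.49)<.14)&(abs(P[:,1]+.0)<.11)&(P[:,2]>.02)&(P[:,2]<.2); pts.append(P[m]); print(n,m.sum())
P=np.vstack(pts)
def box(L,lo,hi):
    c=(np.array(lo)+hi)/2;h=(np.array(hi)-lo)/2;q=abs(L-c)-h
    return np.linalg.norm(np.maximum(q,0),axis=1)+np.minimum(q.max(1),0)
def cyl(L,y,z,r,a,b):
    q=np.stack([np.hypot(L[:,1]-y,L[:,2]-z)-r,abs(L[:,0]-(a+b)/2)-(b-a)/2],1)
    return np.linalg.norm(np.maximum(q,0),axis=1)+np.minimum(q.max(1),0)
def res(p,P=P,full=False):
    x,y,w,q=p;c,s=np.cos(w),np.sin(w)
    D=P-[x,y,0]; L=np.stack([c*D[:,0]+s*D[:,1],-s*D[:,0]+c*D[:,1],D[:,2]],1)
    hy,hz=-.03*np.sin(q),.11+.03*np.cos(q)
    d=np.stack([box(L,[-.047,-.06,0],[.103,.06,.012]),box(L,[-.032,-.025,0],[-.01,.025,.135]),box(L,[.065,-.025,0],[.087,.025,.135]),cyl(L,0,.11,.05,.001,.055),cyl(L,hy,hz,.007,-.114,-.054),cyl(L,hy,hz,.009,-.117,-.111)],1)
    d=d[np.arange(len(d)),abs(d).argmin(1)]
    return d
best=min((least_squares(res,[.48,0,w,q],loss="soft_l1",f_scale=.003) for w in(-.2,.1,.3) for q in np.arange(-3,3,.7)),key=lambda r:r.cost)
p=best.x;print(best.cost,p,np.median(abs(best.fun)))
x,y,w,q=p
R=np.array([[np.cos(w),-np.sin(w)],[np.sin(w),np.cos(w)]])
sp=R@[-.084,0]+[x,y];print("spindle",sp,"handle",R@[-.084,-.03*np.sin(q)]+[x,y],.11+.03*np.cos(q))
T=np.load("top.npz")["P"];
for v in range(214,250,4):print(v,[tuple(np.round(T[v,u],3)) for u in range(340,350,3)])
for n in ("scene","top"):
    im=np.load(n+".npz")["p"]; a=im[120:220,230:370] if n=="scene" else im[140:280,270:410]
    cv2.imwrite(f"pics/c_{n}.png",cv2.resize(a,None,fx=4,fy=4,interpolation=2))
E
python3 fit.py; cd pics; python3 -c "
import cv2,numpy as np
a=cv2.imread('c_scene.png');b=cv2.imread('c_top.png');b=cv2.resize(b,(400,400));a=cv2.resize(a,(400,286));cv2.imwrite('c.png',np.hstack([np.pad(a,((0,114),(0,0),(0,0))),b]))"
```

```text
scene 2583
top 3604
0.2797225157082177 [ 0.51040092 -0.03257713  0.47961008 -3.30959322] 0.009702996901710139
spindle [ 0.43587823 -0.07133752] handle [ 0.43819294 -0.0757879 ] 0.0804223680509763
214 [(np.float64(0.475), np.float64(-0.029), np.float64(0.147)), (np.float64(0.475), np.float64(-0.035), np.float64(0.146)), (np.float64(0.483), np.float64(-0.067), np.float64(0.015)), (np.float64(0.484), np.float64(-0.075), np.float64(0.011))]
218 [(np.float64(0.467), np.float64(-0.029), np.float64(0.142)), (np.float64(0.467), np.float64(-0.036), np.float64(0.14)), (np.float64(0.475), np.float64(-0.071), np.float64(-0.002)), (np.float64(0.475), np.float64(-0.079), np.float64(-0.007))]
222 [(np.float64(0.458), np.float64(-0.029), np.float64(0.142)), (np.float64(0.458), np.float64(-0.035), np.float64(0.145)), (np.float64(0.465), np.float64(-0.07), np.float64(-0.003)), (np.float64(0.465), np.float64(-0.077), np.float64(-0.0))]
226 [(np.float64(0.45), np.float64(-0.03), np.float64(0.137)), (np.float64(0.449), np.float64(-0.034), np.float64(0.145)), (np.float64(0.45), np.float64(-0.042), np.floa
[... 604 characters left out ...]
053), np.float64(0.004)), (np.float64(0.424), np.float64(-0.034), np.float64(0.142)), (np.float64(0.424), np.float64(-0.041), np.float64(0.141)), (np.float64(0.427), np.float64(-0.076), np.float64(-0.001))]
242 [(np.float64(0.418), np.float64(-0.054), np.float64(-0.003)), (np.float64(0.416), np.float64(-0.034), np.float64(0.142)), (np.float64(0.416), np.float64(-0.04), np.float64(0.142)), (np.float64(0.416), np.float64(-0.048), np.float64(0.135))]
246 [(np.float64(0.408), np.float64(-0.053), np.float64(-0.002)), (np.float64(0.408), np.float64(-0.061), np.float64(-0.003)), (np.float64(0.408), np.float64(-0.068), np.float64(-0.002)), (np.float64(0.408), np.float64(-0.075), np.float64(-0.002))]
```

View pics/c.png

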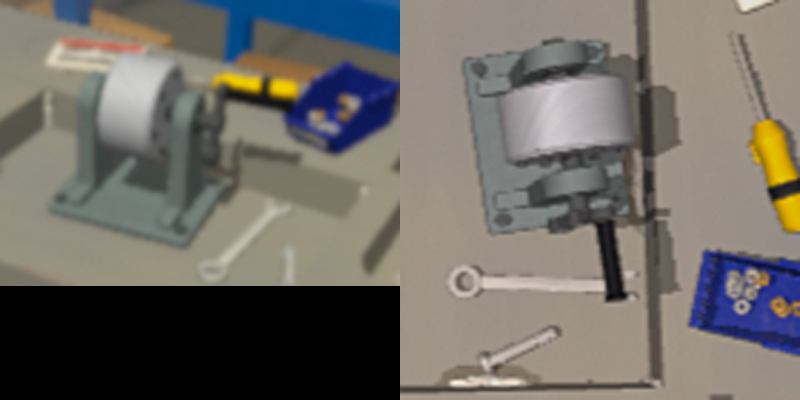

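```bash
sed -i 's/abs(P\[:,0\]-.49)<.14/abs(P[:,0]-.51)<.14/; s/P\[:,2\]>.02/P[:,2]>.035/; s/\[.48,0,w,q\],loss="soft_l1",f_scale=.003/[.52,-.01,w,q],loss="cauchy",f_scale=.003/' fit.py
sed -i '/^T=np.load/,$d' fit.py
cat >> fit.py <<'E'
f=abs(best.fun);print(np.percentile(f,[50,75,90,97]))
D=P-[x,y,0];L=np.c_[D[:,:2]@R,D[:,2]];b=f>.008
print(np.round(L[b][::max(1,b.sum()//12)],3))
H=(L[:,0]<-.06)&(L[:,0]>-.112)&(abs(L[:,1])<.05)&(L[:,2]>.06);print("handle pts",H.sum(),np.median(L[H],0),np.percentile(L[H],[2,98],axis=0))
E
python3 fit.py
```

```text
scene 2149
top 3306
0.04442253893644759 [ 0.52117789 -0.01679867  0.12369844  0.37408216] 0.002125647323747597
spindle [ 0.43781973 -0.02716286] handle [ 0.43917232 -0.03804165] 0.13792530224042113
[0.00212565 0.02278327 0.0521881  0.09361874]
[[-0.045 -0.009  0.145]
 [-0.056 -0.075  0.048]
 [-0.083 -0.068  0.042]
 [-0.157 -0.059  0.05 ]
 [ 0.091 -0.096  0.049]
 [ 0.055 -0.098  0.046]
 [ 0.02  -0.078  0.046]
 [-0.014 -0.074  0.04 ]
 [-0.042  0.001  0.121]
 [-0.052  0.013  0.09 ]
 [-0.091 -0.067  0.044]
 [-0.125 -0.078  0.051]
 [-0.16  -0.062  0.048]]
handle pts 276 [-0.08655478 -0.00778333  0.14180468] [[-0.11109033 -0.01600207  0.13330613]
 [-0.06083293 -0.00288201  0.14604284]]
```

Emit:
carry_out(series="0.0158 0.043 0 -0.8;0.0158 0.043 0 -0.8;0.0158 0.043 0 -0.8;0.0158 0.043 0 -0.8;0.0158 0.043 0 -0.8;0.0158 0.043 0 -0.8;0.0158 0.043 0 -0.8;0.0158 0.043 0 -0.8;0.0158 0.043 0 -0.8;0.0158 0.043 0 -0.8;0.0158 0.043 0 -0.8;0.0158 0.043 0 -0.8;0.0158 0.043 0 -0.8;0.0158 0.043 0 -0.3;0 0 0 0;0 0 0 0", jaw=1)

```text
time: 2.45
tool_pos: [0.4281, -0.0406, 0.2453]
tcp_rot: [3.135, 0.198, -0.0]
wrist_force: [-0.5, 0.5, -0.3]
width: 1.0
grip_force: 0.0
```

Run:
```python
from h import *
s=bot.read_state(); R=cv2.Rodrigues(s["tcp_rot"])[0]
p,d,P=cloud("wrist"); T=np.array(eyes.get_calibration("wrist")["T_tool_cam"])
W=(P@T[:3,:3].T+T[:3,3])@R.T+s["tool_pos"]
cv2.imwrite("pics/w.png",p)
w=.1237;o=np.array([.5212,-.0168]);Rz=np.array([[np.cos(w),-np.sin(w)],[np.sin(w),np.cos(w)]])
L=np.concatenate([(W[...,:2]-o)@Rz,W[...,2:]],-1).reshape(-1,3)
for a in np.arange(-.12,-.05,.01):
    m=(L[:,0]>a)&(L[:,0]<a+.01)&(abs(L[:,1])<.05)&(L[:,2]>.1)&(L[:,2]<.17)
    if m.sum()>5: print(round(a,3),m.sum(),np.round([L[m,1].min(),np.median(L[m,1]),L[m,1].max(),np.percentile(L[m,2],95)],4))
```

```text
-0.12 100 [-0.02   -0.0111 -0.003   0.1469]
-0.11 233 [-0.0199 -0.0119 -0.0038  0.1458]
-0.1 219 [-0.0182 -0.0118 -0.0046  0.1454]
-0.09 226 [-0.0181 -0.0118 -0.0047  0.1452]
-0.08 233 [-0.018  -0.0117 -0.0047  0.1451]
-0.07 234 [-0.0179 -0.0113 -0.0048  0.1452]
-0.06 290 [-0.0207 -0.0095  0.012   0.147 ]
```

View pics/w.png

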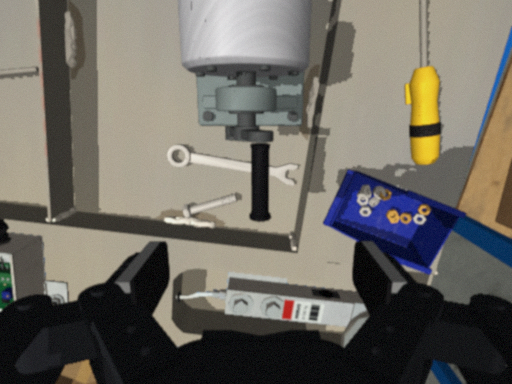

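Emit:
carry_out(series="0 0.0008 -0.03 0;0 0 -0.03 0;0 0 -0.03 0;0 0 -0.022 0;0 0 0 0")

```text
time: 3.12
tool_pos: [0.4262, -0.0406, 0.1315]
tcp_rot: [-3.135, -0.193, 0.007]
wrist_force: [-0.2, -0.2, 0.2]
width: 0.997
grip_force: 0.0
```

Emit:
carry_out(series="0 0 0 0;0 0 0 0;0 0 0 0;0 0 0 0;0 0 0 0;0 0 0 0;0 0 0 0;0 0 0 0", jaw=-1, grip_force=40)

```text
time: 4.12
tool_pos: [0.4287, -0.0398, 0.1337]
tcp_rot: [3.135, 0.196, 0.001]
wrist_force: [-1.3, -1.0, 5.9]
width: 0.15
grip_force: 39.2
```

```bash
cat > circ.py <<'E'
import numpy as np,sys
q0,q1,st,k=map(float,sys.argv[1:5]);w=.1237
n=int(round(abs(q1-q0)/st));q=np.linspace(q0,q1,n+1)
p=np.round(.03*np.c_[np.sin(w)*np.sin(q),-np.cos(w)*np.sin(q),np.cos(q)],4);d=np.diff(p,axis=0)
for i in range(0,n,int(k)):print(np.round(q[min(i+int(k),n)],3),";".join("%g %g %g 0"%tuple(r.round(4)) for r in d[i:i+int(k)]))
E
python3 circ.py 0.38 6.6632 0.1309 3
```

```text
0.773 0.0004 -0.0036 -0.0017 0;0.0004 -0.0032 -0.0022 0;0.0004 -0.003 -0.0025 0
1.165 0.0003 -0.0026 -0.0029 0;0.0003 -0.0022 -0.0033 0;0.0002 -0.0018 -0.0035 0
1.558 0.0002 -0.0013 -0.0037 0;0.0001 -0.0008 -0.0038 0;0 -0.0003 -0.0039 0
1.951 0 0.0002 -0.0039 0;-0.0001 0.0007 -0.0039 0;-0.0002 0.0013 -0.0037 0
2.343 -0.0002 0.0016 -0.0036 0;-0.0002 0.0022 -0.0033 0;-0.0003 0.0025 -0.0029 0
2.736 -0.0004 0.0029 -0.0027 0;-0.0004 0.0032 -0.0022 0;-0.0004 0.0035 -0.0018 0
3.129 -0.0005 0.0036 -0.0013 0;-0.0005 0.0038 -0.0008 0;-0.0005 0.0039 -0.0003 0
3.522 -0.0004 0.0039 0.0002 0;-0.0005 0.0038 0.0007 0;-0.0005 0.0037 0.0012 0
3.914 -0.0004 0.0036 0.0017 0;-0.0004 0.0032 0.0022 0;-0.0004 0.003 0.0025 0
4.307 -0.0003 0.0026 0.0029 0;-0.0003 0.0022 0.0033 0;-0.0002 0.0018 0.0035 0
4.7 -0.0002 0.0013 0.0037 0;-0.0001 0.0008 0.0038 0;0 0.0003 0.0039 0
5.092 0 -0.0002 0.0039 0;0.0001 -0.0007 0.0039 0;0.0002 -0.0013 0.0037 0
5.485 0.0002 -0.0016 0.0036 0;0.0002 -0.0022 0.0033 0;0.0003 -0.0025 0.0029 0
5.878 0.0004 -0.0029 0.0027 0;0.0004 -0.0032 0.0022 0;0.0004 -0.0035 0.0018 0
6.27 0.0005 -0.0036 0.0013 0;0.0005 -0.0038 0.0008 0;0.0005 -0.0039 0.0003 0
6.663 0.0004 -0.0039 -0.0002 0;0.0005 -0.0038 -0.0007 0;0.0005 -0.0037 -0.0012 0
```

Emit:
carry_out(series="0.0004 -0.0036 -0.0017 0;0.0004 -0.0032 -0.0022 0;0.0004 -0.003 -0.0025 0")

```text
time: 4.5
tool_pos: [0.4298, -0.0487, 0.1279]
tcp_rot: [-3.134, -0.196, -0.001]
wrist_force: [-3.3, 2.7, 9.5]
width: 0.143
grip_force: 39.7
```

Emit:
carry_out(series="0.0003 -0.0026 -0.0029 0;0.0003 -0.0022 -0.0033 0;0.0002 -0.0018 -0.0035 0")

```text
time: 4.88
tool_pos: [0.4306, -0.0558, 0.1179]
tcp_rot: [-3.135, -0.196, -0.001]
wrist_force: [-3.1, 1.3, 9.2]
width: 0.145
grip_force: 39.5
```

Emit:
carry_out(series="0.0002 -0.0013 -0.0037 0;0.0001 -0.0008 -0.0038 0;0 -0.0003 -0.0039 0")

```text
time: 5.25
tool_pos: [0.431, -0.0583, 0.1063]
tcp_rot: [-3.135, -0.196, -0.001]
wrist_force: [-2.4, 0.8, 6.9]
width: 0.149
grip_force: 39.3
```

Emit:
carry_out(series="0 0.0002 -0.0039 0;-0.0001 0.0007 -0.0039 0;-0.0002 0.0013 -0.0037 0")

```text
time: 5.62
tool_pos: [0.4307, -0.0561, 0.0946]
tcp_rot: [-3.135, -0.196, -0.001]
wrist_force: [-0.4, 0.3, 5.3]
width: 0.151
grip_force: 39.3
```

Emit:
carry_out(series="-0.0002 0.0016 -0.0036 0;-0.0002 0.0022 -0.0033 0;-0.0003 0.0025 -0.0029 0")

```text
time: 6.0
tool_pos: [0.4299, -0.0496, 0.0848]
tcp_rot: [-3.135, -0.196, -0.001]
wrist_force: [-0.7, 0.9, 6.8]
width: 0.145
grip_force: 39.3
```

Emit:
carry_out(series="-0.0004 0.0029 -0.0027 0;-0.0004 0.0032 -0.0022 0;-0.0004 0.0035 -0.0018 0")

```text
time: 6.38
tool_pos: [0.4287, -0.0401, 0.0782]
tcp_rot: [-3.135, -0.196, -0.001]
wrist_force: [-2.4, 0.5, 7.9]
width: 0.148
grip_force: 39.5
```

Emit:
carry_out(series="-0.0005 0.0036 -0.0013 0;-0.0005 0.0038 -0.0008 0;-0.0005 0.0039 -0.0003 0")

```text
time: 6.75
tool_pos: [0.4274, -0.0291, 0.0759]
tcp_rot: [3.135, 0.196, 0.001]
wrist_force: [-1.2, -2.3, 7.0]
width: 0.145
grip_force: 39.4
```

Emit:
carry_out(series="-0.0004 0.0039 0.0002 0;-0.0005 0.0038 0.0007 0;-0.0005 0.0037 0.0012 0")

```text
time: 7.12
tool_pos: [0.426, -0.0181, 0.0779]
tcp_rot: [3.134, 0.197, 0.001]
wrist_force: [-0.9, -3.5, 4.7]
width: 0.15
grip_force: 39.3
```

Emit:
carry_out(series="-0.0004 0.0036 0.0017 0;-0.0004 0.0032 0.0022 0;-0.0004 0.003 0.0025 0")

```text
time: 7.5
tool_pos: [0.4247, -0.008, 0.0841]
tcp_rot: [3.135, 0.197, 0.002]
wrist_force: [0.3, -5.8, 2.7]
width: 0.148
grip_force: 39.1
```

Emit:
carry_out(series="-0.0003 0.0026 0.0029 0;-0.0003 0.0022 0.0033 0;-0.0002 0.0018 0.0035 0")

```text
time: 7.88
tool_pos: [0.4238, -0.0014, 0.0934]
tcp_rot: [3.135, 0.197, 0.002]
wrist_force: [3.3, -5.5, -0.5]
width: 0.146
grip_force: 38.9
```

Emit:
carry_out(series="-0.0002 0.0013 0.0037 0;-0.0001 0.0008 0.0038 0;0 0.0003 0.0039 0")

```text
time: 8.25
tool_pos: [0.4235, 0.0014, 0.1044]
tcp_rot: [-3.135, -0.196, -0.002]
wrist_force: [5.2, -2.8, -4.4]
width: 0.148
grip_force: 38.9
```

Emit:
carry_out(series="0 -0.0002 0.0039 0;0.0001 -0.0007 0.0039 0;0.0002 -0.0013 0.0037 0")

```text
time: 8.62
tool_pos: [0.4236, -0.0001, 0.1155]
tcp_rot: [-3.134, -0.196, -0.002]
wrist_force: [5.3, 1.1, -7.1]
width: 0.146
grip_force: 38.9
```

Emit:
carry_out(series="0.0002 -0.0016 0.0036 0;0.0002 -0.0022 0.0033 0;0.0003 -0.0025 0.0029 0")

```text
time: 9.0
tool_pos: [0.4243, -0.0053, 0.1252]
tcp_rot: [-3.131, -0.195, -0.002]
wrist_force: [5.5, 5.2, -4.9]
width: 0.144
grip_force: 39.1
```

Emit:
carry_out(series="0.0004 -0.0029 0.0027 0;0.0004 -0.0032 0.0022 0;0.0004 -0.0035 0.0018 0")

```text
time: 9.38
tool_pos: [0.4254, -0.0138, 0.1322]
tcp_rot: [-3.129, -0.194, -0.001]
wrist_force: [3.2, 9.2, -0.6]
width: 0.147
grip_force: 39.6
```

Emit:
carry_out(series="0.0005 -0.0036 0.0013 0;0.0005 -0.0038 0.0008 0;0.0005 -0.0039 0.0003 0")

```text
time: 9.75
tool_pos: [0.4267, -0.0248, 0.1356]
tcp_rot: [-3.128, -0.194, -0.0]
wrist_force: [-1.7, 10.8, 8.2]
width: 0.146
grip_force: 40.5
```

Emit:
carry_out(series="0.0004 -0.0039 -0.0002 0;0.0005 -0.0038 -0.0007 0;0.0005 -0.0037 -0.0012 0")

```text
time: 10.12
tool_pos: [0.4284, -0.0373, 0.1344]
tcp_rot: [-3.131, -0.195, -0.0]
wrist_force: [-4.0, 6.3, 12.9]
width: 0.15
grip_force: 40.9
```

Emit:
carry_out(series="0.0004 -0.0036 -0.0017 0;0.0004 -0.0032 -0.0022 0;0.0004 -0.003 -0.0025 0")

```text
time: 10.5
tool_pos: [0.4297, -0.0484, 0.1281]
tcp_rot: [-3.133, -0.196, -0.001]
wrist_force: [-3.5, 0.9, 11.3]
width: 0.146
grip_force: 40.8
```

```bash
python3 circ.py 7.056 0.7728 0.1309 3
```

```text
6.663 -0.0004 0.003 0.0025 0;-0.0004 0.0032 0.0022 0;-0.0004 0.0036 0.0017 0
6.271 -0.0005 0.0037 0.0012 0;-0.0005 0.0038 0.0007 0;-0.0004 0.0039 0.0002 0
5.878 -0.0005 0.0039 -0.0003 0;-0.0005 0.0038 -0.0008 0;-0.0005 0.0036 -0.0013 0
5.485 -0.0004 0.0035 -0.0018 0;-0.0004 0.0032 -0.0022 0;-0.0004 0.0029 -0.0027 0
5.092 -0.0003 0.0025 -0.0029 0;-0.0002 0.0022 -0.0033 0;-0.0002 0.0016 -0.0036 0
4.7 -0.0002 0.0013 -0.0037 0;-0.0001 0.0007 -0.0039 0;0 0.0002 -0.0039 0
4.307 0 -0.0003 -0.0039 0;0.0001 -0.0008 -0.0038 0;0.0002 -0.0013 -0.0037 0
3.914 0.0002 -0.0018 -0.0035 0;0.0003 -0.0022 -0.0033 0;0.0003 -0.0026 -0.0029 0
3.522 0.0004 -0.003 -0.0025 0;0.0004 -0.0032 -0.0022 0;0.0004 -0.0036 -0.0017 0
3.129 0.0005 -0.0037 -0.0012 0;0.0005 -0.0038 -0.0007 0;0.0004 -0.0039 -0.0002 0
2.736 0.0005 -0.0039 0.0003 0;0.0005 -0.0038 0.0008 0;0.0005 -0.0036 0.0013 0
2.344 0.0004 -0.0035 0.0018 0;0.0004 -0.0032 0.0022 0;0.0004 -0.0029 0.0027 0
1.951 0.0003 -0.0025 0.0029 0;0.0002 -0.0022 0.0033 0;0.0002 -0.0016 0.0036 0
1.558 0.0002 -0.0013 0.0037 0;0.0001 -0.0007 0.0039 0;0 -0.0002 0.0039 0
1.166 0 0.0003 0.0039 0;-0.0001 0.0008 0.0038 0;-0.0002 0.0013 0.0037 0
0.773 -0.0002 0.0018 0.0035 0;-0.0003 0.0022 0.0033 0;-0.0003 0.0026 0.0029 0
```

Emit:
carry_out(series="-0.0004 0.003 0.0025 0;-0.0004 0.0032 0.0022 0;-0.0004 0.0036 0.0017 0")

```text
time: 10.88
tool_pos: [0.4286, -0.0397, 0.1337]
tcp_rot: [3.135, 0.196, 0.001]
wrist_force: [-0.6, -4.2, 5.2]
width: 0.145
grip_force: 40.3
```

Emit:
carry_out(series="-0.0005 0.0037 0.0012 0;-0.0005 0.0038 0.0007 0;-0.0004 0.0039 0.0002 0")

```text
time: 11.25
tool_pos: [0.4271, -0.0277, 0.136]
tcp_rot: [-3.135, -0.196, -0.001]
wrist_force: [-1.2, -2.2, 6.2]
width: 0.148
grip_force: 40.3
```

Emit:
carry_out(series="-0.0005 0.0039 -0.0003 0;-0.0005 0.0038 -0.0008 0;-0.0005 0.0036 -0.0013 0")

```text
time: 11.62
tool_pos: [0.4257, -0.0159, 0.1333]
tcp_rot: [-3.134, -0.196, -0.001]
wrist_force: [0.8, 0.1, 3.9]
width: 0.145
grip_force: 40.1
```

Emit:
carry_out(series="-0.0004 0.0035 -0.0018 0;-0.0004 0.0032 -0.0022 0;-0.0004 0.0029 -0.0027 0")

```text
time: 12.0
tool_pos: [0.4245, -0.0066, 0.1264]
tcp_rot: [-3.135, -0.196, -0.001]
wrist_force: [1.5, -0.4, 3.8]
width: 0.146
grip_force: 40.2
```

Emit:
carry_out(series="-0.0003 0.0025 -0.0029 0;-0.0002 0.0022 -0.0033 0;-0.0002 0.0016 -0.0036 0")

```text
time: 12.38
tool_pos: [0.4238, -0.0006, 0.1165]
tcp_rot: [-3.135, -0.196, -0.001]
wrist_force: [2.4, -1.1, 4.6]
width: 0.143
grip_force: 40.3
```

Emit:
carry_out(series="-0.0002 0.0013 -0.0037 0;-0.0001 0.0007 -0.0039 0;0 0.0002 -0.0039 0")

```text
time: 12.75
tool_pos: [0.4235, 0.0013, 0.1052]
tcp_rot: [-3.135, -0.196, -0.001]
wrist_force: [0.1, -1.8, 6.5]
width: 0.147
grip_force: 40.4
```

Emit:
carry_out(series="0 -0.0003 -0.0039 0;0.0001 -0.0008 -0.0038 0;0.0002 -0.0013 -0.0037 0")

```text
time: 13.12
tool_pos: [0.4239, -0.0011, 0.094]
tcp_rot: [-3.135, -0.196, -0.001]
wrist_force: [-0.4, -1.5, 9.9]
width: 0.147
grip_force: 40.6
```

Emit:
carry_out(series="0.0002 -0.0018 -0.0035 0;0.0003 -0.0022 -0.0033 0;0.0003 -0.0026 -0.0029 0")

```text
time: 13.5
tool_pos: [0.4246, -0.0074, 0.0845]
tcp_rot: [-3.135, -0.196, -0.001]
wrist_force: [-1.7, 0.3, 12.5]
width: 0.147
grip_force: 40.9
```

Emit:
carry_out(series="0.0004 -0.003 -0.0025 0;0.0004 -0.0032 -0.0022 0;0.0004 -0.0036 -0.0017 0")

```text
time: 13.88
tool_pos: [0.4258, -0.0166, 0.0783]
tcp_rot: [-3.133, -0.195, -0.001]
wrist_force: [-2.2, 4.2, 13.0]
width: 0.146
grip_force: 41.0
```

Emit:
carry_out(series="0.0005 -0.0037 -0.0012 0;0.0005 -0.0038 -0.0007 0;0.0004 -0.0039 -0.0002 0")

```text
time: 14.25
tool_pos: [0.4271, -0.027, 0.0759]
tcp_rot: [-3.131, -0.194, -0.001]
wrist_force: [-0.3, 9.3, 10.5]
width: 0.144
grip_force: 40.8
```

Emit:
carry_out(series="0.0005 -0.0039 0.0003 0;0.0005 -0.0038 0.0008 0;0.0005 -0.0036 0.0013 0")

```text
time: 14.62
tool_pos: [0.4284, -0.0377, 0.0775]
tcp_rot: [-3.13, -0.193, -0.001]
wrist_force: [2.6, 10.8, 2.8]
width: 0.145
grip_force: 40.2
```

Emit:
carry_out(series="0.0004 -0.0035 0.0018 0;0.0004 -0.0032 0.0022 0;0.0004 -0.0029 0.0027 0")

```text
time: 15.0
tool_pos: [0.4295, -0.0477, 0.0833]
tcp_rot: [-3.131, -0.194, -0.001]
wrist_force: [6.2, 6.8, -4.9]
width: 0.146
grip_force: 39.4
```

Emit:
carry_out(series="0.0003 -0.0025 0.0029 0;0.0002 -0.0022 0.0033 0;0.0002 -0.0016 0.0036 0")

```text
time: 15.38
tool_pos: [0.4304, -0.055, 0.0929]
tcp_rot: [-3.133, -0.195, -0.002]
wrist_force: [6.1, 2.1, -7.1]
width: 0.146
grip_force: 39.2
```

Emit:
carry_out(series="0.0002 -0.0013 0.0037 0;0.0001 -0.0007 0.0039 0;0 -0.0002 0.0039 0")

```text
time: 15.75
tool_pos: [0.4309, -0.0581, 0.1046]
tcp_rot: [-3.135, -0.196, -0.002]
wrist_force: [6.5, -2.0, -6.2]
width: 0.147
grip_force: 39.4
```

Emit:
carry_out(series="0 0.0003 0.0039 0;-0.0001 0.0008 0.0038 0;-0.0002 0.0013 0.0037 0")

```text
time: 16.12
tool_pos: [0.4307, -0.0564, 0.1164]
tcp_rot: [3.135, 0.196, 0.002]
wrist_force: [4.6, -4.3, -2.1]
width: 0.142
grip_force: 39.7
```

Emit:
carry_out(series="-0.0002 0.0018 0.0035 0;-0.0003 0.0022 0.0033 0;-0.0003 0.0026 0.0029 0")

```text
time: 16.5
tool_pos: [0.4299, -0.0501, 0.1266]
tcp_rot: [3.134, 0.196, 0.001]
wrist_force: [3.1, -5.2, 1.3]
width: 0.149
grip_force: 40.0
```

```bash
cat > an.py <<'E'
import numpy as np
from scipy.optimize import least_squares
# y z Fx Fy Fz
A=np.array([[-.0487,.1279,-3.3,2.7,9.5],[-.0558,.1179,-3.1,1.3,9.2],[-.0583,.1063,-2.4,.8,6.9],[-.0561,.0946,-.4,.3,5.3],[-.0496,.0848,-.7,.9,6.8],[-.0401,.0782,-2.4,.5,7.9],[-.0291,.0759,-1.2,-2.3,7],[-.0181,.0779,-.9,-3.5,4.7],[-.008,.0841,.3,-5.8,2.7],[-.0014,.0934,3.3,-5.5,-.5],[.0014,.1044,5.2,-2.8,-4.4],[-.0001,.1155,5.3,1.1,-7.1],[-.0053,.1252,5.5,5.2,-4.9],[-.0138,.1322,3.2,9.2,-.6],[-.0248,.1356,-1.7,10.8,8.2],[-.0373,.1344,-4,6.3,12.9],[-.0484,.1281,-3.5,.9,11.3],
[-.0397,.1337,-.6,-4.2,5.2],[-.0277,.136,-1.2,-2.2,6.2],[-.0159,.1333,.8,.1,3.9],[-.0066,.1264,1.5,-.4,3.8],[-.0006,.1165,2.4,-1.1,4.6],[.0013,.1052,.1,-1.8,6.5],[-.0011,.094,-.4,-1.5,9.9],[-.0074,.0845,-1.7,.3,12.5],[-.0166,.0783,-2.2,4.2,13],[-.027,.0759,-.3,9.3,10.5],[-.0377,.0775,2.6,10.8,2.8],[-.0477,.0833,6.2,6.8,-4.9],[-.055,.0929,6.1,2.1,-7.1],[-.0581,.1046,6.5,-2,-6.2],[-.0564,.1164,4.6,-4.3,-2.1],[-.0501,.1266,3.1,-5.2,1.3]])
w=.1237;dr=np.r_[np.ones(17),-np.ones(16)]
y=A[:,0]/np.cos(w);z=A[:,1]
c=least_squares(lambda c:np.hypot(y-c[0],z-c[1])-c[2],[-.028,.106,.03]).x;print("circle y,z,r",c[0]*np.cos(w),c[1],c[2])
q=np.arctan2(-(y-c[0]),z-c[1])
Fy=A[:,3]*np.cos(w)-A[:,2]*np.sin(w);Fz=A[:,4]
P=Fy*np.cos(q)+Fz*np.sin(q)
def fit(sel,cols):
    M=np.c_[dr,np.sin(q),np.cos(q)][sel][:,cols]; s,*_=np.linalg.lstsq(M,P[sel],rcond=None);r=P[sel]-M@s
    a=np.arctan2(-s[2],-s[1]);tgt=(np.pi-a+np.pi)%(2*np.pi)-np.pi
    print("fric",s[0],"amp",np.hypot(s[1],s[2]),"alpha",a,"target q",tgt,"rms",r.std());return r
every=slice(None)
r=fit(every,[0,1,2]);fit(dr>0,[0,1,2]);fit(dr<0,[0,1,2])
print(np.c_[np.round(q,2),np.round(P,1),np.round(r,1)].tolist())
rad=-( -Fy*np.sin(q)+Fz*np.cos(q)); print(np.round(rad,1).tolist())
E
python3 an.py
```

```text
circle y,z,r -0.028390654825192357 0.10594703782330515 0.030020969152137294
fric 5.7264681889916025 amp 3.9551991649928344 alpha -1.7779597809554715 target q -1.3636328726343212 rms 0.501475773598687
fric 5.737625606112596 amp 3.9496624594740743 alpha -1.8428852200263541 target q -1.2987074335634397 rms 0.5218525223675865
fric 5.714213960135887 amp 3.968521493780652 alpha -1.7099969735937535 target q -1.4315956799960396 rms 0.3985447619188274
[[0.75, 8.7, -0.4], [1.16, 9.1, 1.1], [1.56, 6.9, 0.3], [1.96, 4.8, -0.2], [2.35, 4.1, 0.6], [2.74, 2.4, -0.1], [3.12, 2.3, 0.4], [-2.79, 1.5, -0.3], [-2.39, 2.4, 0.0], [-2.0, 2.9, -0.5], [-1.62, 4.6, -0.1], [-1.25, 6.9, 0.7], [-0.88, 6.6, -0.9], [-0.51, 7.9, -0.8], [-0.12, 9.9, 0.4], [0.31, 10.3, 0.7], [0.74, 8.6, -0.6], [0.39, -1.8, 0.0], [-0.02, -2.2, -0.3], [-0.43, -1.6, 0.9], [-0.82, -3.2, 0.5], [-1.21, -4.8, 0.3], [-1.6, -6.5, 0.2], [-1.98, -8.5, -0.5], [-2.36, -9.1, -0.1], [-2.74, -9.2, 0.4], [-3.09, -9.7, -0.1], [2.82, -9.0, 0.2], [2.43, -7.7, 0.4], [2.02, -7.0, -0.3], [1.62, -6.1, -1.0], [1.22, -3.6, -0.0], [0.81, -2.9, -0.4]]
[-4.8, -2.1, 1.0, 2.3, 5.5, 7.6, 6.9, 5.6, 5.9, 5.1, 3.2, 1.8, -0.3, -3.7, -9.5, -10.3, -7.5, -6.4, -6.2, -3.5, -2.2, -0.3, 2.0, 5.3, 8.5, 10.2, 10.1, 5.9, 0.2, -1.9, -3.1, -3.8, -4.9]
```

```bash
python3 circ.py 0.7728 -1.3636 0.1335 16
```

```text
-1.364 -0.0004 0.003 0.0026 0;-0.0004 0.0034 0.0021 0;-0.0005 0.0036 0.0017 0;-0.0004 0.0038 0.0012 0;-0.0005 0.0039 0.0007 0;-0.0005 0.0039 0.0002 0;-0.0005 0.004 -0.0004 0;-0.0005 0.0039 -0.0009 0;-0.0004 0.0037 -0.0014 0;-0.0005 0.0035 -0.0019 0;-0.0004 0.0032 -0.0024 0;-0.0003 0.0029 -0.0027 0;-0.0003 0.0024 -0.0032 0;-0.0003 0.0021 -0.0034 0;-0.0002 0.0016 -0.0037 0;-0.0001 0.001 -0.0038 0
```

Emit:
carry_out(series="-0.0004 0.003 0.0026 0;-0.0004 0.0034 0.0021 0;-0.0005 0.0036 0.0017 0;-0.0004 0.0038 0.0012 0;-0.0005 0.0039 0.0007 0;-0.0005 0.0039 0.0002 0;-0.0005 0.004 -0.0004 0;-0.0005 0.0039 -0.0009 0;-0.0004 0.0037 -0.0014 0;-0.0005 0.0035 -0.0019 0;-0.0004 0.0032 -0.0024 0;-0.0003 0.0029 -0.0027 0;-0.0003 0.0024 -0.0032 0;-0.0003 0.0021 -0.0034 0;-0.0002 0.0016 -0.0037 0;-0.0001 0.001 -0.0038 0;0 0 0 0;0 0 0 0;0 0 0 0;0 0 0 0")

```text
time: 19.0
tool_pos: [0.4236, 0.0008, 0.1114]
tcp_rot: [-3.135, -0.196, -0.001]
wrist_force: [5.1, 2.9, -0.4]
width: 0.149
grip_force: 39.8
```

Emit:
carry_out(series="0 0 0 0;0 0 0 0;0 0 0 0;0 0 0 0")

```text
time: 19.5
tool_pos: [0.4235, 0.0008, 0.1114]
tcp_rot: [-3.135, -0.196, -0.001]
wrist_force: [4.9, 1.9, -1.8]
width: 0.146
grip_force: 39.8
```

```bash
python3 -c "
from workcell import bot
s=bot.read_state();print(s['joint_vel'],s['grip_force']);print(bot.finish_job())"
```

```text
[-1.68389128e-03 -4.97050994e-04  9.04980949e-05 -1.98787437e-03
  8.89664556e-04  2.39216144e-04] 39.78696584701538
the job is handed in; nothing more can be done
None
```

I turned the rotor one full turn each way by the handle. It is now held still at q ≈ -1.39 rad with the handle gripped at about 40 N. The force fit puts the slug straight down at q ≈ -1.36 rad (±0.07, tolerance 0.26), and the job is handed in; no verdict came back.

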